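# Seat the index gear on the keyed spindle by feel

## Robot

A 6-joint arm with a two-finger parallel gripper is mounted at the origin on the work surface. World frame = base frame: x ahead of the robot, y to its left, z up, the work surface at z = 0. Lengths are in m, angles in rad, forces in N, time in s.
With the tool pointing down it reaches from about 0.25 to 0.775 m from the base axis. Payload 4 kg.
Tool frame: the origin (TCP) lies between the finger pads; the fingertips stand 14 mm ahead of it and the grasp point (between the pads) lies 5 mm behind it; z points along the fingers, y is the line along which they close (so a half turn about z gives the same grasp; the last joint's range is limited). The gripper opens to 94 mm and grips with 3 to 60 N. Pads are 16 mm wide; open, the fingers measure 119 mm over their backs; the gripper's body (75 mm by 177 mm) begins 78 mm behind the grasp point.
Start: joints at [-1.322, 0.087, 1.371, -0, 1.684, -0.103], TCP at [0.19, -0.516, 0.22] pointing down, gripper open.
Joint ranges: [-3.1, 3.1], [-0.76, 2.03], [0.27, 2.55], [-1.08, 4.22], [0.17, 2.65], [-2.57, 2.57]. Speed limits (rad/s): [2.79, 2.79, 3.14, 3.14, 3.14, 3.14].

## Interface

Orientations are given as [roll, pitch, yaw] about the fixed x, y, z axes, in that order (R = Rz(yaw) Ry(pitch) Rx(roll)).
In Python, from bench import robot, snapshot gives the robot as it stands.
- The arm moves only by the tool carry_out, never from a script. Its argument "motion" is text: rows parted by semicolons, each of 4 numbers parted by spaces: the shift along the tool's x, y, z each as a share of 0.15 m, from -1 to 1, then the turn about the tool's z as a share of 180 degrees, from -1 to 1. A call has exactly 8 rows; each row is the pose to reach, as a shift and turn from the pose commanded when the call began, along the tool's axes at that moment, turning the shorter way round; what a row does not reach only later rows make up. A row lasts 1/10 s, in which the tool goes at most 50 mm and 8.59 degrees, less where a joint would pass 70% of its speed; a pose out of reach is approached as far as the arm can. A call with a number of a shift or a turn outside -1 to 1 is refused whole. A call with a gripper value outside its range is refused whole. "grip" is the opening, from -1 (shut) to 1 (fully open), set as the call begins (left out, the last holds). The fingers move at their own pace and stop on an object; the grip force is fixed at half the most. Time passes only in rows, so rows that repeat a pose let the fingers close, or fill a call up. It gives the time, the measured TCP pose, the force, the opening and the grip force at its end, in the units of the state.
- robot.get_obs(): the state, without advancing time (a new reading comes with each control period).
- snapshot(name): name is "side" or "top" or "wrist"; returns a dict with "image" (400x640x3 uint8, red, green, blue), "fx", "fy", "cx", "cy" (pixels), "pose" (4x4, takes a point from camera to world coordinates); the wrist camera has in their place "hand_eye" (4x4, takes a point from camera to tool coordinates, whose origin is the TCP and whose axes are the flange's). Camera axes: x right, y up, looking along -z (the intrinsics and any distortion apply to the point x, -y, -z); pixel columns grow to the right and rows downward; lengths in m; the calibration is good to about 2 mm. A picture is of the moment at which its call begins: read the wrist's pose just before it. There is no depth.
- robot.close_job(): hands the job in; it is judged then, once.
The state is a dict: "time": time; "joint_positions": joint angles; "qvel": joint speeds; "joint_torque": joint torques, N m; "tool_pos": TCP position; "ee_rot": TCP orientation; "wrist_force": force on the tool from outside, world axes, zero at the start; "wrist_torque": the same for the moment, N m; "width": finger opening in m; "finger_force": force on a finger pad.
Only numpy, scipy, OpenCV 4.12 (cv2) and the standard library are available. Lean on these libraries where they do the work, as an engineer would, in place of code of your own. Each camera call takes 0.05 s, during which the arm holds its last target. There are 200 camera calls.

## Task

Pick up the steel index gear by its hub and set it on the upright spindle of the bench stand. Pressing only gently, turn it until the notch in its bore finds the spindle's key and it drops; then seat it fully home, flat on the spindle's flange, and let go. Leave the other things on the counter where they are.

Things in the scene. Friction and masses are not known exactly. Their poses are not given: they have to be found in the camera images.
- gear_hub (a point): Loose steel index gear, 0.12-0.18 kg, flat on the counter: toothed disc 72 mm across, 6 mm thick, and on it a hub 38 mm across flats, 30 mm tall. This point: on the axis, half-way up the hub, 21 mm above the gear's underside; z up. Grip the hub, above the disc. It is twelve-sided: jaws closing along the gear's x, or any multiple of 30 degrees from it, meet flats.
- gear_notch (a point): Top of the notch in the gear's bore, 13 mm from the axis along the gear's +x, 36 mm above its underside; same axes as gear_hub. The bore, 20 mm wide, runs right through the gear; its one notch (keyway) is 5.2 mm wide, reaches 16 mm out from the axis along +x and runs the gear's full height, open at both ends.
- seat (a point): Top centre of the flange (44 mm across) at the spindle's foot, 85 mm above the counter; z up along the spindle. The gear is home when its underside lies on this flange. Flange, stub and key form one spindle; a friction brake keeps it from turning below 0.13 N m and slips above; it can be pressed down on a spring (see nose). This point stays where the unpressed flange is.
- nose (a point): Top of the unpressed spindle's nose, 26 mm above seat. The stub is 17.6 mm in diameter for 16 mm above the flange, then tapers to 8 mm at the nose. The spindle stands on a spring: it yields straight down at about 4 N, then 0.5 N more per mm, to a hard stop at 15 mm, and springs back when let go. The spring carries the gear's weight without yielding.
- key_level (a point): On the spindle's axis 10 mm above seat: the height of the key's top. The key, a rib 4 mm wide on the stub's side, rises from the flange to here and reaches 14.5 mm out. It points up to 52 degrees to either side of this point's +x; no reading tells where (it is visible from above). A gear with its notch elsewhere rides on the key, 10 mm too high.
- stand: Grey bench stand that carries the spindle, fixed to the counter: base 100 mm (its x) by 90 mm by 22 mm tall, column 52 mm across up to 60 mm. Origin at the centre of its underside, below the spindle's axis; same axes as the seat point.
- crystal: Bystander, loose: amber citrine crystal, hexagonal, 24 mm across, 50 mm tall, upright. Origin at the centre of its underside.
- dop: Bystander, loose: tapered brass dop, 20 mm across, 55 mm tall, upright. Origin at the centre of its underside.
- lap: Bystander, loose: flat copper lap, 100 mm across, 8 mm thick. Origin at the centre of its underside.
- dish: Bystander, loose: white porcelain spotting dish, 84 mm across, 22 mm tall. Origin at the centre of its underside.
- bottle: Bystander, loose: amber jar, 44 mm across, 90 mm tall. Origin at the centre of its underside.
- brush: Bystander, loose: flat brush lying on its side, 200 mm long. Origin at the centre of its underside.

How it is judged:
On the way:
1. the gear is on the spindle: its bore is over the spindle's nose, upright (horizontal distance between gear_hub and seat below 0.006 m and z of gear_hub in the frame of seat below 0.042 m and angle between gear_hub's own z axis and vertical below 0.25 rad), for 0.1 s.
At the end, for the whole second after the job is handed in: The gear sits flat (within 3.4 degrees) on the spindle's flange, its underside within 2.5 mm of the flange's unpressed height and its axis within 4 mm of the spindle's, at rest and released (z of gear_hub in the frame of seat between 0.0185 and 0.0235 m and horizontal distance between gear_hub and seat below 0.004 m and angle between gear_hub's own z axis and vertical below 0.06 rad and linear speed of gear below 0.02 m/s and angular speed of gear below 0.2 rad/s); the robot touches nothing.
It fails at once if the gear is pressed on the stand or spindle with more than 25 N (contact force between gear and stand above 25 N).
It fails at once if the robot itself pushes the stand or spindle with more than 25 N (contact force between any of the fingers, the arm and stand above 25 N).
It fails at once if a bystander is shifted more than 25 mm (distance of any of crystal, dop, lap, dish, bottle, brush from where it was at the start of the episode above 0.025 m).
It also fails if it takes over 64 s, if anything falls off the work surface, if the arm or the gripper's body presses on something with over 40 N, if the wrist force passes 120 N, or if a joint passes its speed limit or range.

## Working session

There is one attempt and no reset: what is moved stays moved. The work goes in short steps, Python scripts to look and compute and a tool call to move; the robot and the scene stay as the last step left them, time stands still between calls to the robot, and variables do not carry over. Pictures are saved under pics/ and viewed, at most 10 in all, crops included, and the job is handed in when it is done.

Besides the shell and the picture viewer there is one more tool, called after "Call:" as a command line: name --argument value ..., lists and objects as JSON in quotes. carry_out: Moves the arm, as the interface text tells. Shift numbers are shares of 0.15 m and turn numbers shares of 180 degrees, none past 1 either way. Its arguments: {"type":"object","properties":{"motion":{"type":"string"},"grip":{"type":"number"}},"required":["motion"]}

```bash
mkdir -p pics; python3 - <<'E'
from bench import robot, snapshot
import cv2,pickle
o=robot.get_obs(); print(o)
for n in("top","side"):
    s=snapshot(n); cv2.imwrite(f"pics/{n}0.png",s["image"][:,:,::-1]); pickle.dump(s,open(f"{n}0.pkl","wb")); print(n,{k:v for k,v in s.items() if k!="image"})
E
```

```text
{'time': 0.0, 'joint_positions': array([-1.32210350e+00,  8.79589260e-02,  1.37223629e+00,  4.43849321e-06,
        1.68356941e+00, -1.03089672e-01]), 'qvel': array([-0.00014174,  0.002591  ,  0.00064283,  0.00069979, -0.00011623,
       -0.00211479]), 'joint_torque': array([-2.34961226e-04, -3.40185463e+01, -3.02427077e+01,  7.16696517e-02,
        3.30144411e-02, -1.67473645e-04]), 'tool_pos': array([ 0.18939197, -0.51582548,  0.2183111 ]), 'ee_rot': array([-3.13943266e+00, -2.27899600e-04,  3.51782743e-01]), 'wrist_force': array([-0.17836764,  0.84907161, -0.20790655]), 'wrist_torque': array([-0.05879001, -0.0421594 , -0.03672171]), 'finger_force': 0.0, 'width': 0.09385409734203623}
top {'fx': 500.94500142179953, 'fy': 500.94500142179953, 'cx': 322.31674029570087, 'cy': 188.45271259027172, 'pose': array([[ 0.01463837,  0.99230117, -0.12298012,  0.40145112],
       [-0.9997962 ,  0.0162359 ,  0.01199799, -0.01293952],
       [ 0.01390232,  0.12277942,  0.99233661,  1.22700181],
       [ 0.        ,  0.        ,  0.        ,  1.        ]])}
side {'fx': 397.8321610739008, 'fy': 397.8321610739008, 'cx': 320.0616594215557, 'cy': 198.469196180995, 'pose': array([[-0.88500073,  0.31449057, -0.34332112,  0.22802967],
       [-0.46547394, -0.58120291,  0.66748572,  0.65617701],
       [ 0.01037873,  0.75053238,  0.66075216,  0.76914534],
       [ 0.        ,  0.        ,  0.        ,  1.        ]])}
```

View pics/top0.png

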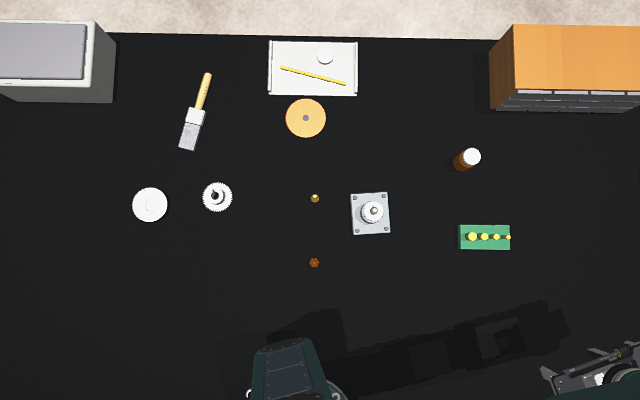

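View pics/side0.png

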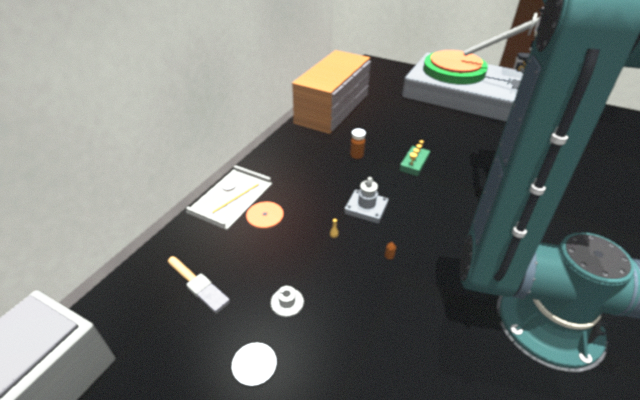

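The top view shows the gear at about (217,197), the dish at (150,204), and the stand's spindle at (374,210). The dop is at (315,198) and the crystal at (314,262). The side view agrees.

```bash
cat > h.py <<'E'
import numpy as np,cv2,pickle
from scipy.spatial.transform import Rotation as R
def ray(s,u,v,T):
    d=T[:3,:3]@np.array([(u-s["cx"])/s["fx"],-(v-s["cy"])/s["fy"],-1]); return T[:3,3],d
def at(s,u,v,z,T=None):
    o,d=ray(s,u,v,s["pose"] if T is None else T); return o+d*(z-o[2])/d[2]
def proj(s,p,T=None):
    T=s["pose"] if T is None else T
    q=T[:3,:3].T@(np.asarray(p)-T[:3,3]); return np.array([s["cx"]+s["fx"]*q[0]/-q[2], s["cy"]-s["fy"]*q[1]/-q[2]])
def wristT(s,o): 
    T=np.eye(4);T[:3,:3]=R.from_euler("xyz",o["ee_rot"]).as_matrix();T[:3,3]=o["tool_pos"];return T@s["hand_eye"]
def share(o,target,yaw):
    "tool-axis shares from measured pose"
    M=R.from_euler("xyz",o["ee_rot"]).as_matrix()
    d=M.T@(np.asarray(target)-o["tool_pos"])/.15
    t=(o["ee_rot"][2]-yaw+np.pi/2)%np.pi-np.pi/2   # tool z down: + turn = -yaw; half-turn symmetric
    return d.round(3),round(t/np.pi,3)
def look(name):
    from bench import robot,snapshot
    o=robot.get_obs();s=snapshot("wrist");s["T"]=wristT(s,o);s["o"]=o
    pickle.dump(s,open(name+".pkl","wb"));cv2.imwrite(f"pics/{name}.png",s["image"][:,:,::-1]);return s
E
python3 - <<'E'
from h import *
s=pickle.load(open("top0.pkl","rb"))
im=s["image"][:,:,::-1]
a=cv2.resize(im[172:222,192:242],(400,400),interpolation=cv2.INTER_CUBIC)
b=cv2.resize(im[185:235,348:398],(400,400),interpolation=cv2.INTER_CUBIC)
cv2.imwrite("pics/crop0.png",np.hstack([a,b]))
print("gear",at(s,217,197,.006),at(s,217,195,.036),"stand",at(s,370.5,213.5,.022),at(s,374,210.5,.111))
o=[at(s,u,v,z) for u,v,z in[(150,204,.02),(315,198,.05),(314,262,.05)]];print(o)
E
```

```text
gear [0.5275132 0.2293601 0.006    ] [0.52920958 0.22360047 0.036     ] stand [ 0.49181126 -0.14463135  0.022     ] [ 0.49197837 -0.14272232  0.111     ]
[array([0.50654099, 0.38670318, 0.02      ]), array([ 0.52431715, -0.01022384,  0.05      ]), array([ 0.37472246, -0.01035744,  0.05      ])]
```

View pics/crop0.png

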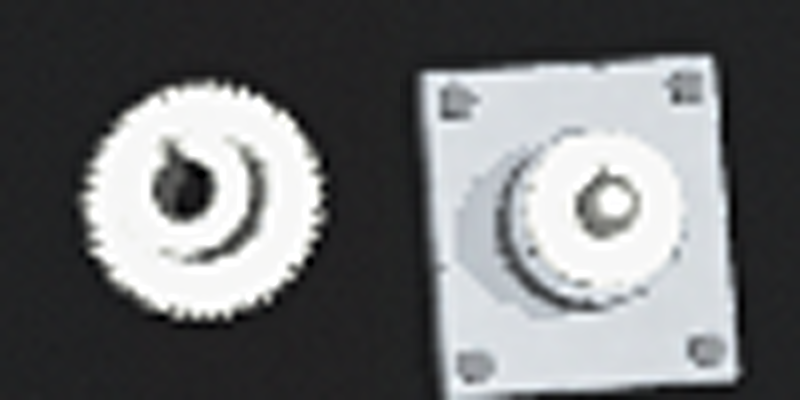

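The crop shows the gear's bore with its notch up and to the left (gear yaw about +20°). A small dark mark above the nose suggests the key points near world +x. I'll move over the gear for a wrist look.

Call:
carry_out --motion "0.12 -0.12 0 0;0.24 -0.24 0 0;0.36 -0.36 0 0;0.48 -0.48 0 0;0.6 -0.6 0 0;0.72 -0.72 0 0;0.84 -0.84 0 0;0.96 -0.97 0 0" --grip 1

```text
time: 0.9
tool_pos: [0.2747, -0.329, 0.2189]
ee_rot: [-3.141, 0.0, 0.352]
wrist_force: [0.7, -0.2, -0.2]
width: 0.0939
finger_force: 0.0
```

Call:
carry_out --motion "0.12 -0.12 0 0;0.24 -0.24 0 0;0.36 -0.36 0 0;0.48 -0.48 0 0;0.6 -0.6 0 0;0.72 -0.72 0 0;0.84 -0.84 0 0;0.96 -0.97 0 0"

```text
time: 1.7
tool_pos: [0.3597, -0.1428, 0.219]
ee_rot: [-3.141, 0.001, 0.352]
wrist_force: [0.1, -0.9, -0.0]
width: 0.0941
finger_force: 0.0
```

Call:
carry_out --motion "0.12 -0.12 0 0;0.24 -0.24 0 0;0.36 -0.36 0 0;0.48 -0.48 0 0;0.6 -0.6 0 0;0.72 -0.72 0 0;0.84 -0.84 0 0;0.96 -0.97 0 0"

```text
time: 2.5
tool_pos: [0.4447, 0.0433, 0.2189]
ee_rot: [-3.141, 0.001, 0.352]
wrist_force: [0.4, 0.3, -0.5]
width: 0.0941
finger_force: 0.0
```

```bash
python3 - <<'E'
from h import *
s=look("w1");print(s["o"]["tool_pos"],s["o"]["ee_rot"],s["o"]["joint_positions"],s["o"]["time"],{k:s[k] for k in("fx","cx","cy","hand_eye")},[k for k in s])
print(share(s["o"],[.528,.226,.22],.35), proj(s,[.528,.226,.03],s["T"]))
E
```

```text
[0.44470364 0.04327325 0.21893915] [-3.14148932e+00  9.09202311e-04  3.51773785e-01] [-2.98317239e-02 -1.44493927e-01  1.59765787e+00 -2.44409828e-04
  1.68931099e+00  1.18916207e+00] 2.5 {'fx': 348.16693356958564, 'cx': 320.50788451541916, 'cy': 201.53567253355342, 'hand_eye': array([[-1.30491175e-03,  9.70595628e-01,  2.40712328e-01,
         6.99922316e-02],
       [ 9.99999073e-01,  1.17287950e-03,  6.91775233e-04,
        -1.20494657e-03],
       [ 3.89107461e-04,  2.40713008e-01, -9.70596258e-01,
        -1.65439407e-01],
       [ 0.00000000e+00,  0.00000000e+00,  0.00000000e+00,
         1.00000000e+00]])} ['image', 'fx', 'fy', 'cx', 'cy', 'hand_eye', 'T', 'o']
(array([ 0.941, -0.952, -0.008]), np.float64(0.001)) [169.67335397  37.0827801 ]
```

Call:
carry_out --motion "0.13 -0.14 0.03 0;0.27 -0.27 0.1 0;0.4 -0.41 0.2 0;0.53 -0.54 0.3 0;0.67 -0.68 0.4 0;0.8 -0.8 0.46 0;0.9 -0.9 0.46 0;0.94 -0.95 0.46 0"

```text
time: 3.35
tool_pos: [0.5278, 0.2256, 0.149]
ee_rot: [-3.141, 0.002, 0.353]
wrist_force: [-0.2, -0.3, 0.5]
width: 0.094
finger_force: 0.0
```

```bash
python3 - <<'E'
from h import *
s=look("w2");o=s["o"];print(o["tool_pos"],o["ee_rot"],o["qvel"].max())
u,v=proj(s,[.528,.226,.036],s["T"]);print(u,v)
u,v=int(u),int(v);im=s["image"][max(0,v-60):v+60,u-60:u+60,::-1];print(im.shape)
cv2.imwrite("pics/w2c.png",cv2.resize(im,None,fx=5,fy=5,interpolation=cv2.INTER_CUBIC))
E
```

```text
[0.52778173 0.22563156 0.14904715] [-3.14145635e+00  2.35260324e-03  3.53073338e-01] 0.12988230095619308
321.9016547986804 201.9223772054735
(120, 120, 3)
```

View pics/w2c.png

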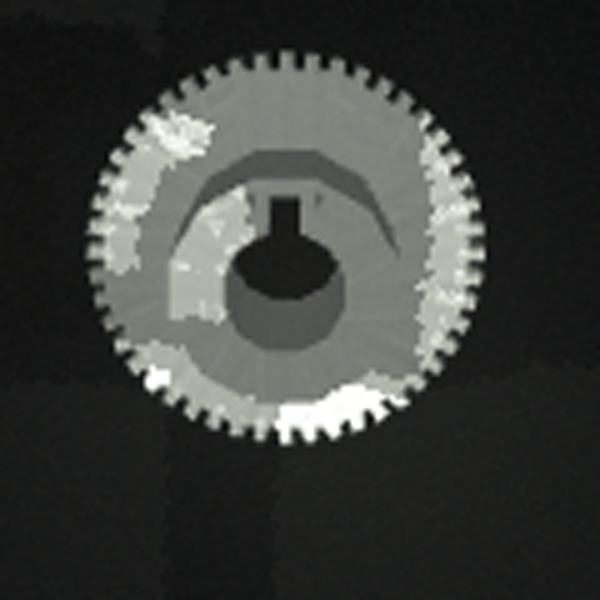

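The notch points straight up the image at crop (285,197), and the bore centre is at about (285,293). So the gear's x lies along the tool's x, and the present yaw already meets flats.

```bash
python3 - <<'E'
from h import *
s=pickle.load(open("w2.pkl","rb"));o=s["o"];f=lambda u,v,z:at(s,261+u/5,141+v/5,z,s["T"])
a=f(285,293,.036);b=f(285,197,.036);d=f(288,247,.006)
print(a,d,b-a,np.degrees(np.arctan2(*(b-a)[1::-1])),np.hypot(*(b-a)[:2]))
c=(a+d)/2
print(share(o,[c[0],c[1],.016],.353))
E
```

```text
[0.52874274 0.22969495 0.036     ] [0.53001676 0.22982143 0.006     ] [0.01507204 0.00550202 0.        ] 20.054521103392517 0.016044891640309897
(array([ 0.022, -0.022,  0.887]), np.float64(0.0))
```

Call:
carry_out --motion "0.02 -0.02 0.15 0;0.02 -0.02 0.3 0;0.02 -0.02 0.45 0;0.02 -0.02 0.6 0;0.02 -0.02 0.7 0;0.02 -0.02 0.78 0;0.02 -0.02 0.82 0;0.02 -0.02 0.835 0"

```text
time: 4.2
tool_pos: [0.5297, 0.2283, 0.0251]
ee_rot: [3.141, 0.0, 0.352]
wrist_force: [0.3, 0.4, -0.2]
width: 0.0939
finger_force: 0.0
```

Call:
carry_out --motion "0 0 0 0;0 0 0 0;0 0 0 0;0 0 0 0;0 0 0 0;0 0 0 0;0 0 0 0;0 0 0 0" --grip -1

```text
time: 5.0
tool_pos: [0.5297, 0.2286, 0.0252]
ee_rot: [-3.142, 0.0, 0.352]
wrist_force: [0.3, 0.6, 0.7]
width: 0.0378
finger_force: 30.0
```

Call:
carry_out --motion "0 0 -0.1 0;0 0 -0.25 0;0 0 -0.4 0;0 0 -0.55 0;0 0 -0.7 0;0 0 -0.85 0;0 0 -0.95 0;0 0 -1 0"

```text
time: 5.8
tool_pos: [0.5304, 0.2287, 0.1776]
ee_rot: [3.141, -0.003, 0.352]
wrist_force: [0.8, -0.6, -2.1]
width: 0.0379
finger_force: 30.0
```

Call:
carry_out --motion "-0.06 0.08 0 0;-0.13 0.17 0 0;-0.2 0.27 0 0;-0.27 0.36 0 0;-0.35 0.46 0 0;-0.42 0.56 0 0;-0.49 0.65 0 0;-0.56 0.75 0 0"

```text
time: 6.6
tool_pos: [0.4885, 0.0921, 0.1746]
ee_rot: [-3.142, 0.001, 0.351]
wrist_force: [0.5, -1.0, -1.5]
width: 0.0377
finger_force: 30.0
```

Call:
carry_out --motion "-0.06 0.08 0 0;-0.13 0.17 0 0;-0.2 0.27 0 0;-0.27 0.36 0 0;-0.35 0.46 0 0;-0.42 0.56 0 0;-0.49 0.65 0 0;-0.56 0.75 0 0"

```text
time: 7.4
tool_pos: [0.4485, -0.0418, 0.1749]
ee_rot: [-3.141, 0.0, 0.351]
wrist_force: [0.5, -0.3, -0.8]
width: 0.0377
finger_force: 30.0
```

Call:
carry_out --motion "-0.08 0.1 0 0;-0.16 0.2 0 0;-0.24 0.32 0 0;-0.32 0.44 0 0;-0.4 0.56 0 0;-0.48 0.67 0 0;-0.56 0.75 0 0;-0.56 0.75 0 0"

```text
time: 8.2
tool_pos: [0.408, -0.1769, 0.1749]
ee_rot: [3.141, 0.001, 0.348]
wrist_force: [0.3, 0.5, -1.5]
width: 0.0377
finger_force: 30.0
```

```bash
python3 - <<'E'
from h import *
s=look("w3");o=s["o"];print(o["tool_pos"],o["ee_rot"],o["joint_positions"],o["width"],o["wrist_force"],o["wrist_torque"])
u,v=proj(s,[.492,-.143,.085],s["T"]).astype(int);print(u,v)
u0,v0=max(0,u-60),max(0,v-60);im=s["image"][v0:v0+120,u0:u0+120,::-1];print(u0,v0)
cv2.imwrite("pics/w3c.png",cv2.resize(im,None,fx=5,fy=5,interpolation=cv2.INTER_CUBIC))
E
```

```text
[ 0.40803055 -0.17690089  0.17487627] [3.14146672e+00 8.32947953e-04 3.48120954e-01] [-5.36151052e-01 -1.36884792e-01  1.67813064e+00 -7.24396773e-04
  1.60077735e+00  6.86502709e-01] 0.037712250778603726 [ 0.26859515  0.48855558 -1.50138698] [ 0.0200435  -0.02022451  0.02224194]
317 84
257 24
```

View pics/w3c.png

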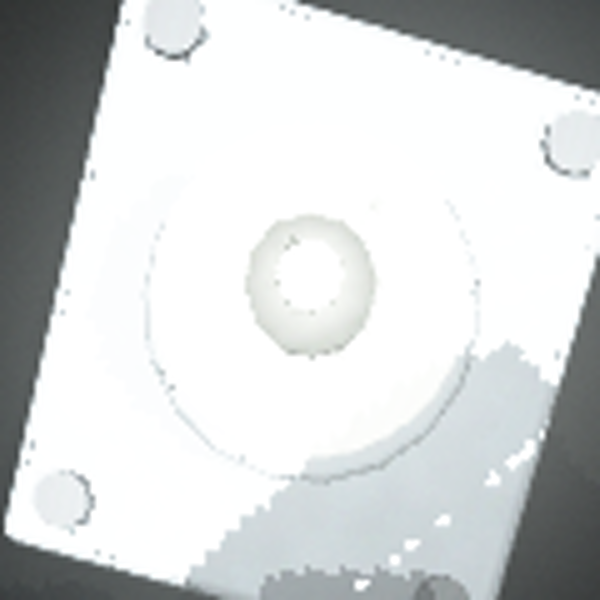

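The stand is overexposed. The nose centre is at about crop (310,277) and the flange circle is centred near (312,310). I'll stretch the highlights to find the key.

```bash
python3 - <<'E'
from h import *
s=pickle.load(open("w3.pkl","rb"));im=s["image"][24:144,257:377,::-1].astype(float)
g=im.min(2);print(np.percentile(g,[10,50,90,100]))
print(np.unique(g[45:80,30:95],return_counts=True))
e=np.clip((im-228)*255/27,0,255).astype(np.uint8)
t=pickle.load(open("top0.pkl","rb"))["image"][197:223,360:386,::-1].astype(float)
e2=np.clip((t-100)*255/155,0,255).astype(np.uint8)
cv2.imwrite("pics/w3e.png",np.hstack([cv2.resize(e[25:105,20:100],(400,400),interpolation=cv2.INTER_NEAREST),cv2.resize(e2,(400,400),interpolation=cv2.INTER_NEAREST)]))
E
```

```text
[ 82. 253. 255. 255.]
(array([172., 179., 180., 185., 186., 187., 189., 190., 192., 193., 196.,
       197., 198., 199., 201., 202., 203., 204., 205., 206., 207., 208.,
       209., 211., 212., 213., 214., 215., 216., 217., 218., 219., 220.,
       221., 222., 223., 224., 225., 226., 227., 228., 229., 230., 231.,
       232., 233., 234., 235., 236., 237., 238., 239., 240., 241., 242.,
       243., 244., 245., 246., 247., 248., 249., 250., 251., 252., 253.,
       254., 255.]), array([   1,    1,    1,    2,    1,    2,    1,    2,    1,    1,    1,
          1,    2,    1,    1,    2,    2,    4,    1,    2,    1,    1,
          3,    2,    7,    9,    9,   18,   11,   15,   15,   15,   16,
         18,    8,    9,   12,   10,   17,   20,   16,   18,   18,   15,
         19,   12,   15,   12,   18,   15,   17,   19,   13,   14,   15,
         13,    4,    5,    7,    4,    1,    5,    5,   29,   62,   26,
         47, 1585]))
```

View pics/w3e.png

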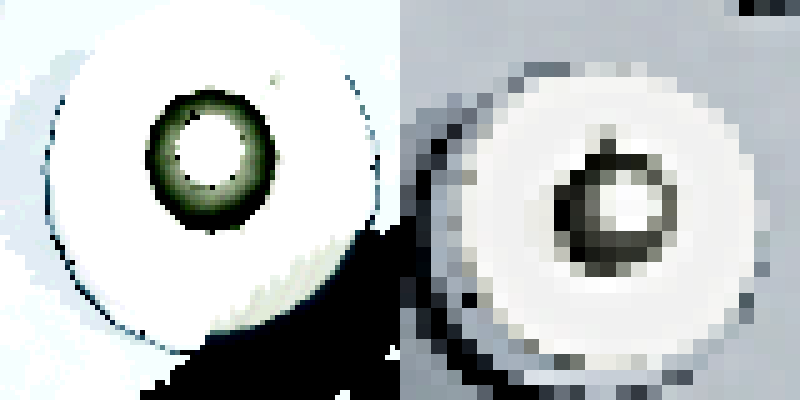

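The left half shows one faint mark at enlarged (278,78). The right half (top camera) shows a dark mark above the nose at (605,135). I'll compare both with the axis at key height.

```bash
python3 - <<'E'
from h import *
s=pickle.load(open("w3.pkl","rb"));T=s["T"];t=pickle.load(open("top0.pkl","rb"))
# taper outer circle (z .101) centre, nose (z .111) centre, flange
W=lambda u,v,z:at(s,257+20+u/5,24+25+v/5,z,T)
n=W(211,151,.111);c=W(211,160,.101);f=W(212,185,.085);print("wrist nose,taper,flange",n,c,f)
ax=(n+c)/2
m=W(278,78,.095)-ax;print("mark wrist",np.degrees(np.arctan2(m[1],m[0])),np.hypot(m[0],m[1]))
X=lambda u,v,z:at(t,360+u*26/400-.5,197+v*26/400-.5,z)
nt=X(231,205,.111);ft=X(207,218,.085);print("top",nt,ft)
for a in (nt,ft):
  m=X(205,130,.095)-a;print("mark top",np.degrees(np.arctan2(m[1],m[0])),np.hypot(m[0],m[1]))
for a in range(-60,61,20):
  p=f+[.0145*np.cos(np.radians(a)),.0145*np.sin(np.radians(a)),0];p[2]=.095
  print(a,(proj(s,p,T)-[277,49])*5)
E
```

```text
wrist nose,taper,flange [ 0.49355174 -0.14365756  0.111     ] [ 0.49337878 -0.14367835  0.101     ] [ 0.49163902 -0.14438725  0.085     ]
mark wrist -19.54324508282858 0.013901906029078244
top [ 0.49350955 -0.14387277  0.111     ] [ 0.49365989 -0.14335237  0.085     ]
mark top 9.133340422355014 0.012516627214287012
mark top 6.849647115395424 0.012295352460694195
-60 [318.54005508 158.92987255]
-40 [306.00701649 121.45126967]
-20 [281.85999645  90.65747323]
0 [248.97447644  70.46553288]
20 [211.41449578  63.49178383]
40 [173.89684558  70.6485388 ]
60 [141.1323182   90.99919584]
```

Call:
carry_out --motion "0.03 -0.03 0 0;0.07 -0.08 0 0;0.11 -0.13 0 0;0.15 -0.17 0 0;0.17 -0.2 0 0;0.17 -0.2 0 0;0.17 -0.2 0 0;0.17 -0.2 0 0"

```text
time: 9.05
tool_pos: [0.423, -0.1384, 0.1752]
ee_rot: [3.141, 0.0, 0.352]
wrist_force: [0.6, 0.3, -0.9]
width: 0.0378
finger_force: 30.0
```

```bash
python3 - <<'E'
from h import *
s=look("w4");o=s["o"];print(o["tool_pos"],o["ee_rot"])
u,v=proj(s,[.4935,-.1437,.095],s["T"]).astype(int);print(u,v)
u0,v0=u-40,max(0,v-50);print(u0,v0)
im=s["image"][v0:v0+80,u0:u0+80,::-1].astype(float)
g=np.clip((im-150)*255/105,0,255);h=np.clip((im-20)*255/150,0,255)
cv2.imwrite("pics/w4c.png",cv2.resize(np.hstack([h,g]).astype(np.uint8),(800,400),interpolation=cv2.INTER_NEAREST))
E
```

```text
[ 0.42298739 -0.13835216  0.17520948] [3.14136953e+00 2.21157915e-04 3.51672840e-01]
364 123
324 73
```

View pics/w4c.png

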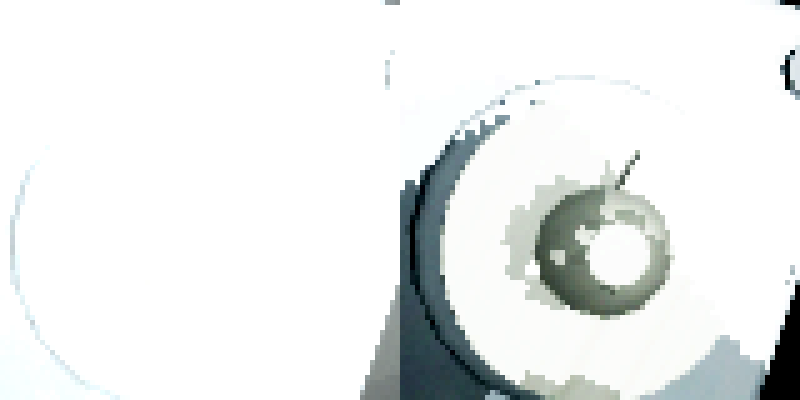

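A dark line now shows from (617,188) to (638,152) in the right panel. That is the side face of the key.

```bash
python3 - <<'E'
from h import *
s=pickle.load(open("w4.pkl","rb"));T=s["T"];W=lambda u,v,z:at(s,324+u/5,73+v/5,z,T)[:2]
n=W(217,254,.111);c=W(203,252,.101);print(n,c)
ax=np.array([.4935,-.1437])
for a in(c,ax):
  for z in(.085,.095):
    p,q=W(217,188,z),W(239,152,z);d=q-p;phi=np.arctan2(d[1],d[0]);r=p-a
    print(z,np.degrees(phi),"offset",np.cross(d/np.hypot(*d),r),"end r",np.hypot(*(q-a)))
print(share(s["o"],[.4935,-.1437,.175],s["o"]["ee_rot"][2]))
E
```

```text
[ 0.49355042 -0.14325071] [ 0.49337683 -0.14270074]
0.085 -10.851404778466643 offset 0.0012074360383470591 end r 0.014992495889900554
0.095 -10.8514047784664 offset 0.0022614642238574026 end r 0.014128172491174557
0.085 -10.851404778466643 offset 0.002165637057928858 end r 0.014794067812527794
0.095 -10.8514047784664 offset 0.0032196652434392033 end r 0.014011835507566512
(array([0.429, 0.195, 0.001]), np.float64(0.0))<stdin>:8: DeprecationWarning: Arrays of 2-dimensional vectors are deprecated. Use arrays of 3-dimensional vectors instead. (deprecated in NumPy 2.0)
```

Key direction is about −11°, and the gear is held at +20°. I'll move over the axis and turn it by −31°, then descend to just above the nose.

Call:
carry_out --motion "0.06 0.03 0 0.02;0.13 0.06 0 0.05;0.2 0.09 0 0.08;0.27 0.12 0 0.11;0.34 0.16 0 0.14;0.4 0.18 0 0.165;0.43 0.195 0 0.173;0.43 0.195 0 0.173"

```text
time: 9.9
tool_pos: [0.4939, -0.1438, 0.175]
ee_rot: [3.142, 0.0, -0.191]
wrist_force: [-0.6, -0.7, -1.9]
width: 0.0376
finger_force: 30.0
```

Call:
carry_out --motion "0 0 0.03 0;0 0 0.08 0;0 0 0.13 0;0 0 0.18 0;0 0 0.21 0;0 0 0.23 0;0 0 0.23 0;0 0 0.23 0"

```text
time: 10.7
tool_pos: [0.4938, -0.1435, 0.1409]
ee_rot: [3.141, -0.0, -0.192]
wrist_force: [-0.4, 0.6, -1.5]
width: 0.0377
finger_force: 30.0
```

```bash
python3 - <<'E'
from h import *
from bench import robot
o=robot.get_obs();print(o["tool_pos"],o["ee_rot"],o["wrist_force"],o["wrist_torque"],share(o,[.4935,-.1434,.110],np.radians(-11)))
E
```

```text
[ 0.49381608 -0.14348647  0.1409287 ] [ 3.14143164e+00 -4.74898670e-04 -1.91602584e-01] [-0.38246951  0.63766993 -1.47666313] [ 0.03805139 -0.00524818 -0.00704759] (array([-0.002, -0.   ,  0.206]), np.float64(0.0))
```

Call:
carry_out --motion "0 0 0.02 0;0 0 0.035 0;0 0 0.05 0;0 0 0.065 0;0 0 0.08 0;0 0 0.095 0;0 0 0.11 0;0 0 0.11 0"

```text
time: 11.5
tool_pos: [0.4935, -0.1435, 0.1238]
ee_rot: [3.141, 0.0, -0.192]
wrist_force: [0.5, -0.3, -2.3]
width: 0.0378
finger_force: 30.0
```

Call:
carry_out --motion "0 0 0.008 0;0 0 0.016 0;0 0 0.024 0;0 0 0.032 0;0 0 0.04 0;0 0 0.045 0;0 0 0.05 0;0 0 0.05 0"

```text
time: 12.3
tool_pos: [0.4936, -0.1435, 0.1166]
ee_rot: [3.141, 0.0, -0.192]
wrist_force: [-0.8, -1.2, -2.3]
width: 0.0381
finger_force: 30.0
```

There is no extra force 3.5 mm below key height, so the notch is on the key. I'll go on down gently.

Call:
carry_out --motion "0 0 0.006 0;0 0 0.012 0;0 0 0.018 0;0 0 0.024 0;0 0 0.03 0;0 0 0.034 0;0 0 0.038 0;0 0 0.038 0"

```text
time: 13.1
tool_pos: [0.4936, -0.1435, 0.1109]
ee_rot: [3.141, 0.0, -0.192]
wrist_force: [0.1, 0.1, -1.8]
width: 0.0378
finger_force: 30.0
```

Call:
carry_out --motion "0 0 0.002 0;0 0 0.004 0;0 0 0.006 0;0 0 0.008 0;0 0 0.01 0;0 0 0.012 0;0 0 0.012 0;0 0 0.012 0"

```text
time: 13.9
tool_pos: [0.4937, -0.1435, 0.1096]
ee_rot: [3.141, -0.0, -0.192]
wrist_force: [-1.9, 0.8, 2.8]
width: 0.0377
finger_force: 30.0
```

The force rose by about 4 N right at flange height, so the gear is seated. Releasing now.

Call:
carry_out --motion "0 0 -0.005 0;0 0 -0.005 0;0 0 -0.005 0;0 0 -0.005 0;0 0 -0.005 0;0 0 -0.005 0;0 0 -0.005 0;0 0 -0.005 0" --grip 1

```text
time: 14.7
tool_pos: [0.4937, -0.1434, 0.11]
ee_rot: [3.142, -0.0, -0.192]
wrist_force: [-0.1, -0.4, 0.1]
width: 0.0938
finger_force: 0.0
```

Call:
carry_out --motion "0 0 -0.05 0;0 0 -0.12 0;0 0 -0.2 0;0 0 -0.3 0;0 0 -0.4 0;0 0 -0.5 0;0 0 -0.55 0;0 0 -0.55 0"

```text
time: 15.5
tool_pos: [0.4945, -0.1438, 0.1945]
ee_rot: [3.141, -0.003, -0.192]
wrist_force: [1.1, -0.3, -0.2]
width: 0.0943
finger_force: 0.0
```

```bash
python3 - <<'E'
from h import *
from bench import snapshot
s=look("w5");o=s["o"];print(o["tool_pos"],o["wrist_force"])
t=snapshot("side")
for z in(.121,.131):print(z,proj(s,[.4935,-.1435,z],s["T"]),"side",proj(t,[.4935,-.1435,z]))
u,v=proj(s,[.4935,-.1435,.121],s["T"]).astype(int);print(u,v)
im=s["image"][v-80:v+80,u-80:u+80,::-1];u2,v2=proj(t,[.4935,-.1435,.1]).astype(int);print(u2,v2)
b=t["image"][v2-30:v2+30,u2-30:u2+30,::-1]
cv2.imwrite("pics/w5c.png",np.hstack([cv2.resize(im,(400,400)),cv2.resize(b,(400,400),interpolation=cv2.INTER_CUBIC)]))
E
```

```text
[ 0.49446796 -0.14378579  0.19449621] [ 1.1063028  -0.32813521 -0.18643465]
0.121 [322.28150291 216.81222109] side [369.38014653 175.12139529]
0.131 [322.35767045 220.89217605] side [369.73097133 172.12099505]
322 216
368 181
```

View pics/w5c.png

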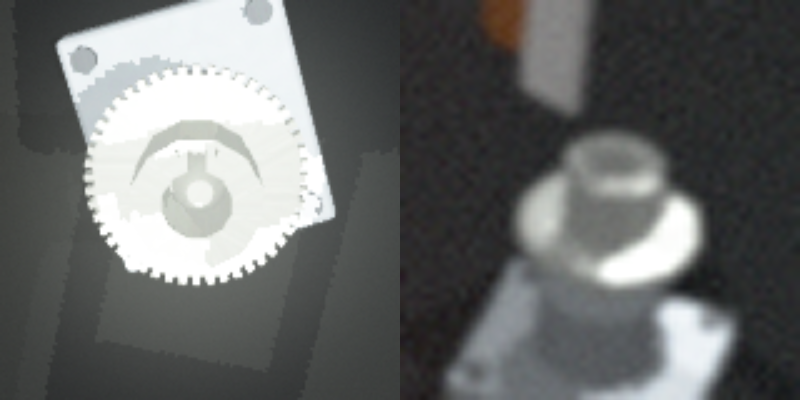

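The gear sits flat with the key in its notch. Its hub top is at side-camera row 174, against 175 expected when seated and 172 when riding on the key.

```bash
python3 -c "
from bench import robot
print(robot.close_job())"
```

```text
the job is handed in; nothing more can be done
None
```

The gear is on the spindle with its notch on the key, seated flat on the flange and released; the job was handed in with the arm clock at about 15.5 s of the 64 s allowed, and no verdict was returned.

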